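# Set out the pressed-sample display in a biomaterials lab

## Robot

A 6-joint arm with a two-finger parallel gripper is mounted at the origin on the work surface. World frame = base frame: x ahead of the robot, y to its left, z up, the work surface at z = 0. Lengths are in m, angles in rad, forces in N, time in s.
With the tool pointing down it reaches from about 0.35 to 0.875 m from the base axis. Payload 4.2 kg.
Tool frame: the origin (TCP) lies midway between the tips of the shut fingers; the grasp point (between the pads) lies 19 mm behind it (env.grip_point_offset is the distance from the TCP to the grasp point, in m); z points along the fingers, y is the line along which they close (so a half turn about z gives the same grasp; the last joint's range is limited). The gripper opens to 87 mm and grips with 3 to 60 N. Pads are 19 mm wide; open, the fingers measure 117 mm over their backs; the gripper's body (75 mm by 190 mm) begins 51 mm behind the grasp point.
Start: joints at [0.259, 0.385, 0.008, 0, -1.194, -0.259], TCP at [0.625, 0, 0.223] pointing down, gripper open.
Joint ranges: [-3.14, 3.14], [-1.21, 2.06], [-1.07, 1.41], [-3.16, 2.05], [-2.99, -0.16], [-3.1, 3.1]. Speed limits (rad/s): [2.79, 2.79, 3.14, 3.14, 3.14, 3.14].

## Interface

Orientations are given as a unit quaternion [x, y, z, w].
In Python, from workcell import env, viewer gives the robot as it stands.
- The arm moves only by the tool drive_tool, never from a script. Its argument "rows" is a list of rows, each a list of 3 entries, a list of its own where there are three numbers: the opening, from 0 (shut) to 1 (fully open), then the shift along the world's x, y, z in m, then the turn, a rotation vector about the world's x, y, z in degrees. A call has 1 to 8 rows; each row shifts and turns the commanded pose from where the row before left it; what a row does not reach is not made up. A row lasts 1/8 s, in which the tool goes at most 62.5 mm and 10.7 degrees, less where a joint would pass 70% of its speed; a pose out of reach is approached as far as the arm can. A call with a gripper value outside its range is refused whole. The fingers move at their own pace and stop on an object; "squeeze" is the grip in N (left out, the last holds). Time passes only in rows, so rows that do not move let the fingers close. It gives the time, the measured TCP pose, the force, the opening and the grip force at its end, in the units of the state.
- env.observe(): the state, without advancing time (a new reading comes with each control period).
- viewer.camera(name): name is "scene" or "side" or "wrist"; returns (picture, depth): 480x640x3 uint8, red, green, blue; 480x640 float32, m along the optical axis (not along the pixel's ray), 0 where there is no reading.
- viewer.get_calibration(name): a dict with "camera_matrix" (3x3 intrinsics, pixels), "camera_from_world" (4x4, takes a point from world to camera coordinates); the wrist camera has in their place "T_tool_cam" (4x4, takes a point from camera to tool coordinates, whose origin is the TCP and whose axes are the flange's). Camera axes: x right, y down, z forward; pixel columns grow to the right and rows downward; lengths in m; the calibration is good to about 2 mm. A picture is of the moment at which its call begins: read the wrist's pose just before it. get_calibration takes no time and is no camera call.
- env.job_done(): hands the job in; it is judged then, once.
The state is a dict: "time_s": time; "qpos": joint angles; "qd": joint speeds; "effort": joint torques, N m; "tcp_pos": TCP position; "tcp_rot": TCP orientation; "contact_force": force on the tool from outside, world axes, zero at the start; "moment": the same for the moment, N m; "opening": finger opening in m; "grasp_force": force on a finger pad.
Only numpy, scipy, OpenCV 4.12 (cv2) and the standard library are available. Lean on these libraries where they do the work, as an engineer would, in place of code of your own. Each camera call takes 0.05 s, during which the arm holds its last target. There are 200 camera calls.

## Task

Set out the pressed-sample display on the plywood board: lay the cork disc on the middle of the aluminium press plate and stand the steel weight on the middle of the disc, lay the wooden strike-off bar over the middle of the plaster mould, square across its narrow way so that it rests on both long walls, and stand the shorter of the two jars upright on the board midway between plate and mould. Leave the tall jar and the bowl where they are.

Things in the scene. Friction and masses are not known exactly. Their poses are not given: they have to be found in the camera images.
- disc_center (a point): centre (half-way up) of the loose pressed-cork disc: light brown with darker specks on top, 64 mm diameter, 20 mm thick, lying flat on the table at the start; z points up
- weight_center (a point): centre (half-way up) of the loose steel knobbed weight, 52 mm tall, about 0.4 kg, standing upright: round base 50 mm diameter and 20 mm high, then a neck of 18 mm diameter, then a knob of 26 mm diameter from 36 to 52 mm above its underside; z points up
- jar_center (a point): centre (half-way up) of the shorter loose closed jar: 56 mm diameter, 84 mm tall, glass filled with mid-brown granulate, flat steel lid of 52 mm diameter over its top 16 mm, about 0.25 kg, standing upright; z points up
- bar_center (a point): centre of the loose wooden strike-off bar lying on the table: 120 mm long (its x axis), 22 mm wide (y), 20 mm high (z)
- board: fixed plywood display board, 430 mm long (its y axis), 120 mm wide (x), 8 mm thick; origin at the centre of its underside, on the table. The plate and the mould are fixed on it, each 140 mm from the middle along its length, one on either side (which one is on which side varies), so its centre is midway between the two
- plate: fixed square aluminium press plate, 110 x 110 x 18 mm, flat top, dark screw heads flush at its corners, on the board; origin at the centre of its underside (its top is 18 mm above the origin, 26 mm above the table)
- mould: fixed white plaster casting mould on the board, an open-topped box 110 mm long (its y axis), 80 mm wide (x), 30 mm high, walls 10 mm thick, shallow wave relief on its inner floor; origin at the centre of its underside (rim 30 mm above the origin, 38 mm above the table). The bar goes across it along the mould's x axis, spanning the two long walls; it may be turned on the board by up to about 25 degrees either way
- tall_jar_center (a point): centre of the taller closed jar, 68 mm diameter, 120 mm tall, dark brown contents, steel lid; loose; not to be disturbed
- bowl: loose white ceramic bowl, 90 mm diameter, 45 mm high; origin at the centre of its underside; not to be disturbed
Not all that is in view belongs to the job. What is shaped like the part that bears jar_center but red is not meant. Leave any blue look-alike of the part that bears disc_center alone.

How it is judged:
By the outcome, as a careful person would: the job done as asked, in the order asked, and still so for the second after the job is handed in, with the robot touching nothing.
It also fails if it takes over 96 s, if anything falls off the work surface, if the arm or the gripper's body presses on something with over 40 N, if the wrist force passes 120 N, or if a joint passes its speed limit or range.

## Working session

There is one attempt and no reset: what is moved stays moved. The work goes in short steps, Python scripts to look and compute and a tool call to move; the robot and the scene stay as the last step left them, time stands still between calls to the robot, and variables do not carry over. Pictures are saved under pics/ and viewed, at most 14 in all, crops included, and the job is handed in when it is done.

Besides the shell and the picture viewer there is one more tool, called by a JSON object that holds its "op" and its "data", one argument or row to a line. drive_tool: Moves the arm, as the interface text tells. Its arguments: {"type":"object","properties":{"rows":{"type":"array"},"squeeze":{"type":"number"}},"required":["rows"]}

```bash
mkdir -p pics; ls
python3 - <<'E'
from workcell import env, viewer
import cv2,numpy as np
for n in ["scene","side"]:
    p,d=viewer.camera(n); cv2.imwrite(f"pics/{n}0.png",p[:,:,::-1]); np.savez(f"{n}0.npz",p=p,d=d)
    c=viewer.get_calibration(n); print(n,c)
print(viewer.get_calibration("wrist")); print(env.observe())
E
```

```text
pics
scene {'camera_matrix': array([[533.34767999,   0.        , 320.51116562],
       [  0.        , 533.34767999, 237.37438149],
       [  0.        ,   0.        ,   1.        ]]), 'camera_from_world': array([[ 0.37988326,  0.92482085, -0.01987755, -0.18135775],
       [ 0.57792427, -0.25405951, -0.77553678, -0.24949852],
       [-0.72228267,  0.28312572, -0.63098937,  1.65347571],
       [ 0.        ,  0.        ,  0.        ,  1.        ]])}
side {'camera_matrix': array([[517.93129193,   0.        , 317.43417099],
       [  0.        , 517.93129193, 242.67621703],
       [  0.        ,   0.        ,   1.        ]]), 'camera_from_world': array([[ 0.99707907, -0.07635188, -0.00192815, -0.49783656],
       [-0.04058103, -0.50822281, -0.860269  ,  0.09948959],
       [ 0.06470323,  0.85783446, -0.50983677,  1.0600623 ],
       [ 0.        ,  0.        ,  0.        ,  1.        ]])}
{'camera_matrix': array([[383.81052726,   0.        , 321.04769613],
       [  0.        , 383.81052726, 236.49840227],
       [  0.        ,   0.        ,   1.        ]]), 'T_tool_cam': array([[ 4.094967
[... 325 characters left out ...]
{'time_s': 0.1, 'qpos': array([ 2.58587908e-01,  3.85521322e-01,  6.80738586e-03, -4.18392666e-04,
       -1.19400254e+00, -2.58581433e-01]), 'qd': array([-0.00027133, -0.00183448,  0.00275898,  0.00208256,  0.00138638,
        0.00178117]), 'effort': array([ 1.65357815e-04, -3.91689312e+01,  1.87934643e+01,  4.23187181e+00,
        1.34990664e-02, -6.93199490e-05]), 'tcp_pos': array([6.24484986e-01, 1.01716615e-05, 2.21563870e-01]), 'tcp_rot': array([-7.07054170e-01,  7.07158710e-01,  6.50789552e-04, -7.32135795e-04]), 'contact_force': array([-0.28107717, -0.86585824, -0.43684615]), 'moment': array([ 0.01136159, -0.04333508,  0.0023665 ]), 'grasp_force': 0.0, 'opening': 0.08710467149406508}
```

View pics/scene0.png

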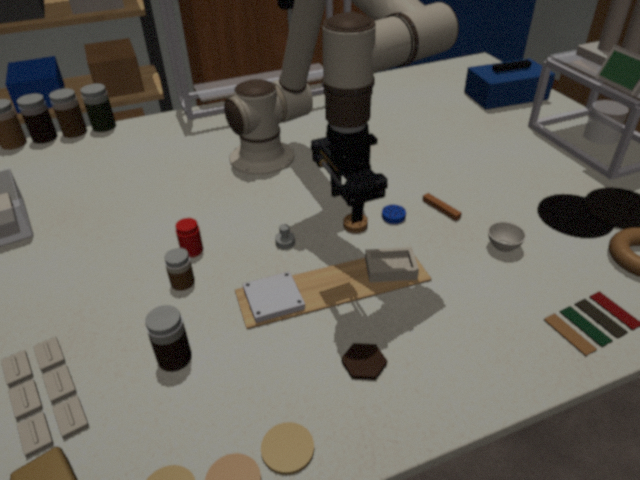

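View pics/side0.png

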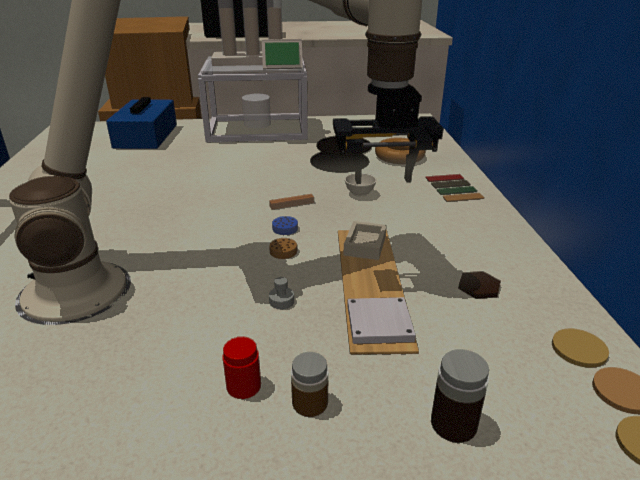

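Both views agree. In the scene view, the weight is at (285,237), the cork disc at (355,222), the blue decoy at (394,214), the bar at (442,206), the short jar at (180,270), the red decoy at (189,237), the plate at (273,296), the mould at (391,264), the tall jar at (168,338) and the bowl at (506,237).

```bash
cat > h.py <<'E'
from workcell import env, viewer
import cv2,numpy as np
from scipy.spatial.transform import Rotation as R
def cam(n,s=None):
    c=viewer.get_calibration(n); K=c["camera_matrix"]
    if n=="wrist":
        T=np.eye(4); T[:3,:3]=R.from_quat(s["tcp_rot"]).as_matrix(); T[:3,3]=s["tcp_pos"]
        return K,T@c["T_tool_cam"]
    return K,np.linalg.inv(c["camera_from_world"])
def ray(c,uv,z):
    K,T=c; uv=np.atleast_2d(np.asarray(uv,float))
    d=np.c_[uv,np.ones(len(uv))]@np.linalg.inv(K).T@T[:3,:3].T; o=T[:3,3]
    return o+d*((z-o[2])/d[:,2])[:,None]
def proj(c,X):
    K,T=c; q=(np.atleast_2d(X)-T[:3,3])@T[:3,:3]@K.T; return q[:,:2]/q[:,2:]
def shot(tag):
    s=env.observe(); p,d=viewer.camera("wrist"); cv2.imwrite(f"pics/{tag}.png",p[:,:,::-1]); np.savez(f"{tag}.npz",p=p,d=d,pos=s["tcp_pos"],rot=s["tcp_rot"])
    return s,p,d
def load(tag):
    f=np.load(f"{tag}.npz"); return cam("wrist",dict(tcp_pos=f["pos"],tcp_rot=f["rot"])),f["p"],f["d"]
E
python3 - <<'E'
from h import *
P={"weight":((285,228),(281,280),.052),"disc":((355,220),(284,245),.02),"bar":((442,204),(292,200),.02),"jar":((178,256),(310,361),.084),"plate":((273,294),(379,317),.026),"mould":((391,256),(368,232),.038),"tall":((165,317),(464,362),.12),"bowl":((506,229),(361,182),.045),"blue":((394,212),(285,224),.02),"red":((187,225),(240,347),.084)}
for k,(a,b,z) in P.items(): print(k,ray(cam("scene"),a,z)[0,:2].round(3),ray(cam("side"),b,z)[0,:2].round(3))
shot("w0")
E
```

```text
weight [ 0.43  -0.072] [ 0.423 -0.068]
disc [0.432 0.114] [0.432 0.117]
bar [0.462 0.354] [0.458 0.349]
jar [ 0.469 -0.332] [ 0.463 -0.328]
plate [ 0.606 -0.163] [ 0.6   -0.163]
mould [0.61  0.121] [0.626 0.13 ]
tall [ 0.675 -0.388] [ 0.672 -0.384]
bowl [0.64  0.416] [0.649 0.395]
blue [0.442 0.221] [0.437 0.217]
red [ 0.366 -0.292] [ 0.358 -0.289]
```

View pics/w0.png

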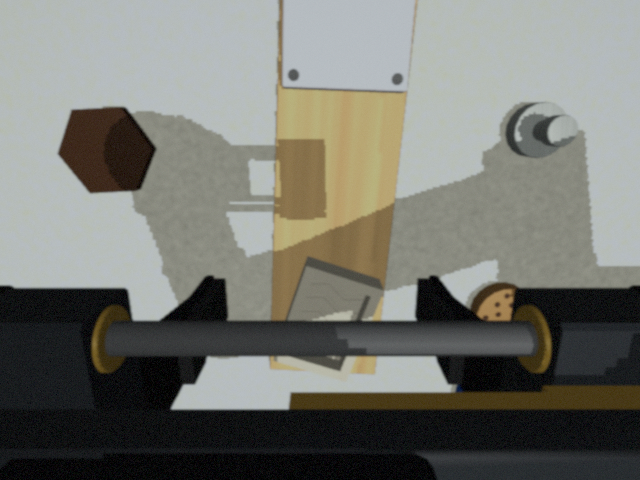

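The wrist view shows the mould turned on the board at about (335,315), the plate at (350,40), the weight at (540,128), and the disc partly hidden at (493,300). I'll move to a wider wrist view over the disc, mould and bar.

{"op": "drive_tool", "data": {
  "rows": [
    [1,[-0.02,0.045,0.023],[0,0,0]],
    [1,[-0.02,0.045,0.023],[0,0,0]],
    [1,[-0.02,0.045,0.023],[0,0,0]],
    [1,[-0.02,0.045,0.023],[0,0,0]],
    [1,[-0.02,0.045,0.023],[0,0,0]],
    [1,[-0.02,0.045,0.023],[0,0,0]],
    [1,[0,0,0],[0,0,0]],
    [1,[0,0,0],[0,0,0]]
  ],
  "squeeze": 20
}}

```text
time_s: 1.15
tcp_pos: [0.5046, 0.2698, 0.3598]
tcp_rot: [0.707, -0.707, -0.0, 0.001]
contact_force: [0.1, -0.2, 0.2]
opening: 0.0871
grasp_force: 0.0
```

```bash
python3 -c "
from h import *
s,p,d=shot('w1');print(s['tcp_pos'],s['tcp_rot'],s['time_s'])"
```

```text
[0.50460253 0.26981231 0.35980071] [ 7.07236998e-01 -7.06976108e-01 -1.70002756e-04  7.62901184e-04] 1.15
```

View pics/w1.png

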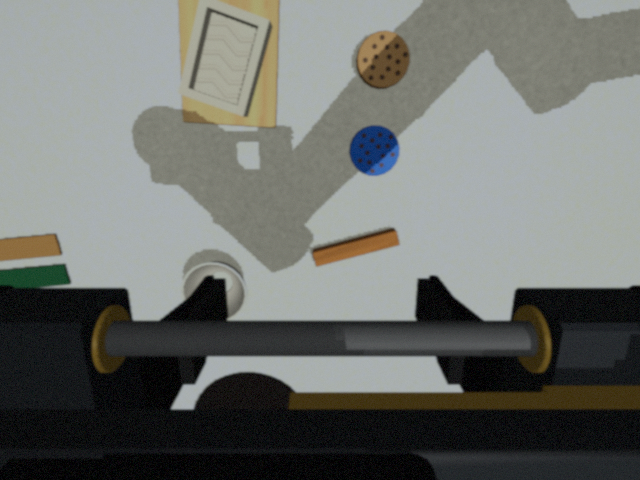

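The disc is at (383,60), the blue decoy at (375,150), the bar at (356,247), the mould at (227,57) turned on the board, and the bowl at (214,288). Next I'll measure them by colour, with height from depth as the check.

```bash
cat >> h.py <<'E'
def xyz(c,d):
    K,T=c; v,u=np.mgrid[:480,:640]; q=np.stack([(u-K[0,2])/K[0,0]*d,(v-K[1,2])/K[1,1]*d,d],-1)
    return q@T[:3,:3].T+T[:3,3]
def top(c,d,cx,cy,r,z,tol=.006,vmax=285):
    "largest flat blob near (cx,cy) at height z: contour rays on plane z -> min-area rect (m) and circle"
    X=xyz(c,d); m=(abs(X[...,2]-z)<tol)&(d>0)&(np.hypot(X[...,0]-cx,X[...,1]-cy)<r); m[vmax:]=0
    zz=np.median(X[m][:,2]); 
    n,l,st,_=cv2.connectedComponentsWithStats(m.astype(np.uint8)); k=1+st[1:,4].argmax(); m=(l==k)
    cs=cv2.findContours(m.astype(np.uint8),cv2.RETR_EXTERNAL,cv2.CHAIN_APPROX_NONE)[0]
    w=ray(c,max(cs,key=len)[:,0],z)[:,:2]
    return m.sum(),zz,cv2.minAreaRect((w*1000).astype(np.float32)),cv2.minEnclosingCircle((w*1000).astype(np.float32))
E
python3 - <<'E'
from h import *
c,p,d=load("w1")
for k,a in dict(disc=(.432,.115,.06,.02),bar=(.46,.35,.1,.02),mould=(.62,.125,.09,.038),board=(.62,.1,.2,.008,.003)).items(): 
    n,zz,r,ci=top(c,d,*a); print(k,n,round(zz,4),np.round(r[0]),np.round(r[1]),round(r[2],1),np.round(ci[0],1),round(ci[1],1))
c,p,d=load("w0")
for k,a in dict(board=(.62,-.03,.12,.008,.003)).items():
    print(top(c,d,*a))
for n,a in (("scene",(.62,.125,.09,.038)),("scene",(.605,-.163,.1,.026)),("side",(.605,-.163,.1,.026)),("side",(.62,.125,.09,.038))):
    f=np.load(n+"0.npz"); n_,zz,r,ci=top(cam(n),f["d"],*a,vmax=480); print(n,zz,np.round(r[0]),np.round(r[1]),r[2])
E
```

```text
disc 2386 0.0214 [428. 116.] [63. 63.] 1.5 [427.7 116.1] 32.2
bar 1415 0.0211 [455. 354.] [120.  24.] 15.5 [455.  353.5] 60.2
mould 3089 0.0392 [616. 117.] [110.  82.] 71.2 [615.8 116.9] 67.4
board 3667 0.0093 [616. 118.] [146. 120.] 86.5 [616.2 117.8] 93.8
(np.int64(21931), np.float64(0.009262103442775171), ((607.8406982421875, -26.97003173828125), (227.73731994628906, 119.77631378173828), 86.58324432373047), ((619.8357543945312, -29.690217971801758), 120.44193267822266))
scene 0.037013679964918 [624. 114.] [111.  89.] 70.96599578857422
scene 0.02561569062913921 [ 607. -164.] [110. 116.] 87.96688079833984
side 0.026970427334886526 [ 601. -163.] [119. 111.] 87.90751647949219
side 0.038782019991481786 [617. 115.] [126.  81.] 71.0938949584961
```

Sizes match (disc 64 mm, bar 120 mm, mould 110x80), and so do heights. Disc is at (0.428, 0.116). Bar is at (0.455, 0.354), yaw +15.5°. Mould is at (0.616, 0.117), with its cross axis at -18.8°. I'll fetch the disc first.

{"op": "drive_tool", "data": {
  "rows": [
    [1,[-0.013,-0.026,-0.045],[0,0,0]],
    [1,[-0.013,-0.026,-0.045],[0,0,0]],
    [1,[-0.013,-0.026,-0.045],[0,0,0]],
    [1,[-0.013,-0.026,-0.045],[0,0,0]],
    [1,[-0.013,-0.026,-0.045],[0,0,0]],
    [1,[-0.012,-0.024,-0.045],[0,0,0]],
    [1,[0,0,-0.02],[0,0,0]],
    [1,[0,0,0],[0,0,0]]
  ]
}}

```text
time_s: 2.2
tcp_pos: [0.4269, 0.1139, 0.069]
tcp_rot: [-0.706, 0.708, 0.0, -0.002]
contact_force: [1.0, 0.2, 1.1]
opening: 0.0865
grasp_force: 0.0
```

{"op": "drive_tool", "data": {
  "rows": [
    [1,[0.001,0.002,-0.03],[0,0,0]],
    [1,[0,0,-0.025],[0,0,0]],
    [1,[0,0,-0.01],[0,0,0]],
    [1,[0,0,0],[0,0,0]],
    [0.5,[0,0,0],[0,0,0]],
    [0.5,[0,0,0],[0,0,0]],
    [0.5,[0,0,0],[0,0,0]],
    [0.5,[0,0,0],[0,0,0]]
  ],
  "squeeze": 15
}}

```text
time_s: 3.2
tcp_pos: [0.4293, 0.1183, 0.0061]
tcp_rot: [0.707, -0.707, 0.0, -0.0]
contact_force: [-0.6, 0.3, 4.2]
opening: 0.0637
grasp_force: 15.0
```

{"op": "drive_tool", "data": {
  "rows": [
    [0.5,[0,0,0.03],[0,0,0]],
    [0.5,[0,0,0.05],[0,0,0]],
    [0.5,[0.015,-0.035,0.04],[0,0,0]],
    [0.5,[0.018,-0.04,0.04],[0,0,0]],
    [0.5,[0.018,-0.04,0.04],[0,0,0]],
    [0.5,[0.018,-0.04,0.04],[0,0,0]],
    [0.5,[0.018,-0.04,0.04],[0,0,0]],
    [0.5,[0,0,0],[0,0,0]]
  ]
}}

```text
time_s: 4.2
tcp_pos: [0.5181, -0.0791, 0.2884]
tcp_rot: [-0.706, 0.708, -0.002, 0.002]
contact_force: [-0.5, -0.1, -0.5]
opening: 0.0638
grasp_force: 15.0
```

Run:
```python
from h import *
shot("w2"); s=env.observe(); print(s['tcp_pos'],s['opening'])
c,p,d=load("w2")
for k,a in dict(plate=(.6,-.163,.09,.026),weight=(.425,-.07,.05,.052),wbase=(.425,-.07,.05,.02)).items(): 
    n,zz,r,ci=top(c,d,*a,vmax=480); print(k,n,round(zz,4),np.round(r[0]),np.round(r[1]),round(r[2],1),np.round(ci[0],1),round(ci[1],1))
```

```text
[ 0.51625509 -0.07780195  0.28600293] 0.06358462560470887
plate 11163 0.0273 [ 599. -163.] [110. 110.] 88.0 [ 599.5 -163. ] 76.6
weight 490 0.0531 [421. -74.] [25. 27.] 38.2 [421.1 -73.7] 13.6
wbase 977 0.0212 [421. -74.] [49. 50.] 2.4 [420.7 -73.8] 25.4
```

View pics/w2.png

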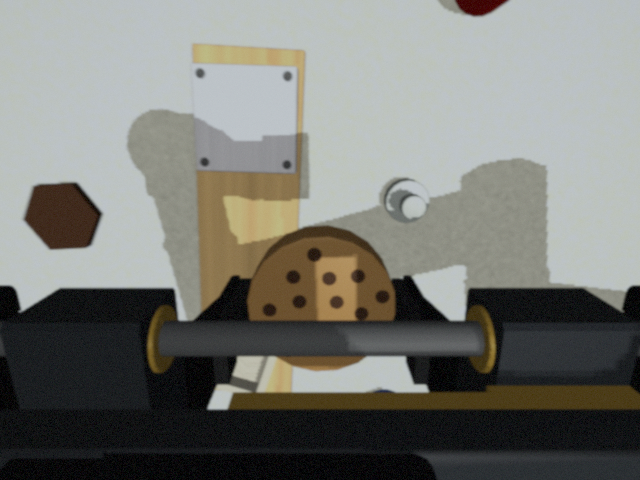

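Plate is at (0.599, -0.163), 110x110 at z 0.026. The weight is at (0.421, -0.074). The disc is firmly held, about 2.5 mm toward -y of the TCP. Moving over the plate.

{"op": "drive_tool", "data": {
  "rows": [
    [0.5,[0.017,-0.017,-0.03],[0,0,0]],
    [0.5,[0.017,-0.017,-0.04],[0,0,0]],
    [0.5,[0.017,-0.017,-0.04],[0,0,0]],
    [0.5,[0.017,-0.017,-0.04],[0,0,0]],
    [0.5,[0.015,-0.015,-0.04],[0,0,0]],
    [0.5,[0,0,-0.02],[0,0,0]],
    [0.5,[0,0,-0.01],[0,0,0]],
    [0.5,[0,0,0],[0,0,0]]
  ]
}}

```text
time_s: 5.25
tcp_pos: [0.5981, -0.1591, 0.0646]
tcp_rot: [0.707, -0.707, -0.001, 0.001]
contact_force: [-0.5, 0.4, 0.3]
opening: 0.0635
grasp_force: 15.0
```

{"op": "drive_tool", "data": {
  "rows": [
    [0.5,[0.001,-0.001,-0.018],[0,0,0]],
    [0.5,[0,0,-0.01],[0,0,0]],
    [0.5,[0,0,-0.004],[0,0,0]],
    [0.5,[0,0,0],[0,0,0]]
  ]
}}

```text
time_s: 5.75
tcp_pos: [0.5999, -0.161, 0.0333]
tcp_rot: [0.707, -0.707, -0.0, 0.0]
contact_force: [-0.4, 0.3, -0.6]
opening: 0.0635
grasp_force: 15.0
```

{"op": "drive_tool", "data": {
  "rows": [
    [0.5,[0,0,-0.002],[0,0,0]],
    [0.5,[0,0,0],[0,0,0]],
    [1,[0,0,0],[0,0,0]],
    [1,[0,0,0],[0,0,0]],
    [1,[0,0,0.02],[0,0,0]],
    [1,[-0.005,0.01,0.045],[0,0,0]],
    [1,[-0.02,0.012,0.05],[0,0,0]],
    [1,[-0.045,0.02,0.03],[0,0,0]]
  ]
}}

```text
time_s: 6.75
tcp_pos: [0.5314, -0.1188, 0.1789]
tcp_rot: [-0.707, 0.707, -0.002, 0.001]
contact_force: [-0.2, 0.1, 0.7]
opening: 0.0872
grasp_force: 0.0
```

Run:
```python
from h import *
shot("w3"); s=env.observe(); print(s['tcp_pos'],s['opening'])
c,p,d=load("w3")
for k,a in dict(plate=(.6,-.163,.09,.026),disc=(.6,-.163,.06,.046),weight=(.425,-.07,.05,.052)).items(): 
    n,zz,r,ci=top(c,d,*a,vmax=480); print(k,n,round(zz,4),np.round(r[0]),np.round(r[1]),round(r[2],1),np.round(ci[0],1),round(ci[1],1))
```

```text
[ 0.52621922 -0.11742038  0.18230157] 0.08740005621449427
plate 12724 0.0272 [ 599. -163.] [110. 110.] 88.0 [ 599.6 -163. ] 76.4
disc 5466 0.0472 [ 598. -164.] [63. 63.] 42.2 [ 597.9 -163.8] 32.2
weight 732 0.0531 [420. -76.] [21. 29.] 39.0 [421.7 -74.1] 14.5
```

{"op": "drive_tool", "data": {
  "rows": [
    [0.6,[-0.04,0.015,0],[0,0,0]],
    [0.6,[-0.04,0.015,-0.03],[0,0,0]],
    [0.6,[-0.028,0.015,-0.04],[0,0,0]],
    [0.6,[0,0,-0.025],[0,0,0]],
    [0.6,[0,0,0],[0,0,0]]
  ]
}}

```text
time_s: 7.42
tcp_pos: [0.4206, -0.0741, 0.0805]
tcp_rot: [0.707, -0.707, -0.001, 0.002]
contact_force: [0.1, -1.0, -0.0]
opening: 0.0537
grasp_force: 0.0
```

{"op": "drive_tool", "data": {
  "rows": [
    [0.6,[0,0,-0.03],[0,0,0]],
    [0.6,[0,0,-0.019],[0,0,0]],
    [0.6,[0,0,-0.004],[0,0,0]],
    [0.1,[0,0,0],[0,0,0]],
    [0.1,[0,0,0],[0,0,0]],
    [0.1,[0,0,0],[0,0,0]],
    [0.1,[0,0,0],[0,0,0]]
  ],
  "squeeze": 30
}}

```text
time_s: 8.3
tcp_pos: [0.4225, -0.0739, 0.0291]
tcp_rot: [0.707, -0.707, 0.0, -0.001]
contact_force: [-1.1, 0.5, 2.9]
opening: 0.0252
grasp_force: 29.9
```

{"op": "drive_tool", "data": {
  "rows": [
    [0.1,[0,0,0.03],[0,0,0]],
    [0.1,[0,0,0.05],[0,0,0]],
    [0.1,[0.025,-0.012,0.03],[0,0,0]],
    [0.1,[0.044,-0.022,0],[0,0,0]],
    [0.1,[0.044,-0.022,0],[0,0,0]],
    [0.1,[0.044,-0.022,0],[0,0,0]],
    [0.1,[0.02,-0.012,-0.02],[0,0,0]],
    [0.1,[0,0,0],[0,0,0]]
  ]
}}

```text
time_s: 9.3
tcp_pos: [0.5974, -0.1643, 0.1146]
tcp_rot: [-0.706, 0.708, 0.003, -0.002]
contact_force: [-0.8, 0.6, -5.2]
opening: 0.0251
grasp_force: 30.1
```

Run:
```python
from h import *
import time
for i in range(2):
    s,p,d=shot(f"w4"); print(s['tcp_pos'],s['tcp_rot'],s['opening'])
```

```text
[ 0.59742176 -0.16433877  0.11455454] [-0.70627933  0.70792322  0.00311785 -0.00212074] 0.025085576602586337
[ 0.59716702 -0.16399347  0.11589234] [-0.7066177   0.70758896  0.00246991 -0.00178375] 0.024563809575575163
```

View pics/w4.png

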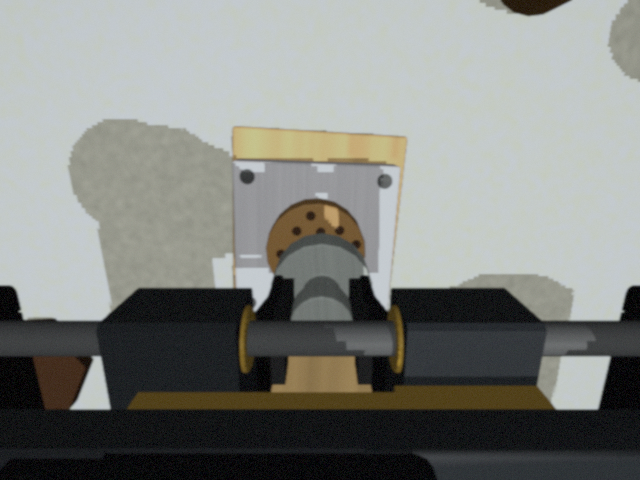

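The weight is held level over the disc, with the disc centred at (315,250) on the plate. Lowering.

{"op": "drive_tool", "data": {
  "rows": [
    [0.1,[0.001,0,-0.02],[0,0,0]],
    [0.1,[0,0,-0.012],[0,0,0]],
    [0.1,[0,0,-0.006],[0,0,0]],
    [0.1,[0,0,-0.003],[0,0,0]],
    [0.1,[0,0,0],[0,0,0]]
  ]
}}

```text
time_s: 10.02
tcp_pos: [0.6001, -0.1639, 0.0778]
tcp_rot: [0.707, -0.707, 0.0, -0.0]
contact_force: [0.1, -0.0, -3.8]
opening: 0.0248
grasp_force: 30.1
```

{"op": "drive_tool", "data": {
  "rows": [
    [0.1,[-0.001,0,-0.0015],[0,0,0]],
    [0.1,[0,0,-0.001],[0,0,0]],
    [0.1,[0,0,0],[0,0,0]]
  ]
}}

```text
time_s: 10.4
tcp_pos: [0.599, -0.164, 0.0753]
tcp_rot: [0.707, -0.707, 0.0, -0.0]
contact_force: [-0.2, -0.4, -2.4]
opening: 0.0252
grasp_force: 30.1
```

Partly unloaded. I'll go down a touch more, release, and rise straight up.

{"op": "drive_tool", "data": {
  "rows": [
    [0.1,[0,0,-0.001],[0,0,0]],
    [0.1,[0,0,0],[0,0,0]],
    [0.6,[0,0,0],[0,0,0]],
    [0.6,[0,0,0],[0,0,0]],
    [0.6,[0,0,0],[0,0,0]],
    [0.6,[0,0,0.03],[0,0,0]],
    [0.6,[0,0,0.05],[0,0,0]],
    [1,[-0.02,0.02,0.05],[0,0,0]]
  ]
}}

```text
time_s: 11.4
tcp_pos: [0.5797, -0.1446, 0.2047]
tcp_rot: [-0.707, 0.708, -0.0, -0.0]
contact_force: [0.1, -0.1, 0.5]
opening: 0.0564
grasp_force: 0.0
```

Run:
```python
from h import *
shot("w5"); s=env.observe(); print(s['tcp_pos'],s['opening'],s['time_s'])
c,p,d=load("w5")
for k,a in dict(disc=(.6,-.163,.06,.046),wbase=(.6,-.163,.04,.066),knob=(.6,-.163,.05,.098)).items(): 
    n,zz,r,ci=top(c,d,*a,vmax=285); print(k,n,round(zz,4),np.round(r[0]),np.round(r[1]),round(r[2],1),np.round(ci[0],1),round(ci[1],1))
```

```text
[ 0.58058433 -0.14324918  0.21331484] 0.05979096377214944 11.45
disc 1285 0.0471 [ 598. -164.] [62. 63.] 89.9 [ 598.4 -164. ] 32.0
wbase 1931 0.0672 [ 597. -164.] [49. 49.] 44.0 [ 596.8 -163.5] 25.2
knob 1022 0.0991 [ 597. -164.] [26. 25.] 89.6 [ 597.  -163.9] 13.3
```

The stack is good: disc (598,-164) and weight (597,-164) against plate (599,-163), in mm. Next is the bar.

{"op": "drive_tool", "data": {
  "rows": [
    [0.7,[-0.015,0.058,0],[0,0,-9]],
    [0.7,[-0.015,0.058,0],[0,0,-9.5]],
    [0.7,[-0.015,0.058,0],[0,0,-9.5]],
    [0.7,[-0.015,0.058,0],[0,0,-9.5]],
    [0.7,[-0.015,0.058,0],[0,0,-9.5]],
    [0.7,[-0.015,0.058,0],[0,0,-9.5]],
    [0.7,[-0.015,0.058,0],[0,0,-9.5]],
    [0.7,[-0.015,0.058,0],[0,0,-8.5]]
  ]
}}

```text
time_s: 12.45
tcp_pos: [0.4599, 0.3172, 0.2041]
tcp_rot: [-0.14, 0.99, 0.0, 0.0]
contact_force: [1.1, -0.5, 0.1]
opening: 0.0613
grasp_force: 0.0
```

{"op": "drive_tool", "data": {
  "rows": [
    [0.7,[-0.004,0.033,-0.04],[0,0,0]],
    [0.7,[0,0,-0.05],[0,0,0]],
    [0.7,[0,0,-0.04],[0,0,0]],
    [0.7,[0,0,-0.015],[0,0,0]],
    [0.7,[0,0,0],[0,0,0]]
  ]
}}

```text
time_s: 13.08
tcp_pos: [0.4567, 0.3481, 0.0587]
tcp_rot: [-0.142, 0.99, -0.0, -0.0]
contact_force: [0.8, -0.1, 0.3]
opening: 0.0611
grasp_force: 0.0
```

{"op": "drive_tool", "data": {
  "rows": [
    [0.7,[-0.002,0.005,-0.02],[0,0,-0.8]],
    [0.7,[0,0,-0.025],[0,0,0]],
    [0.7,[0,0,-0.008],[0,0,0]],
    [0.7,[0,0,0],[0,0,0]],
    [0.1,[0,0,0],[0,0,0]],
    [0.1,[0,0,0],[0,0,0]],
    [0.1,[0,0,0],[0,0,0]],
    [0.1,[0,0,0],[0,0,0]]
  ],
  "squeeze": 20
}}

```text
time_s: 14.08
tcp_pos: [0.4546, 0.3532, 0.0063]
tcp_rot: [-0.135, 0.991, 0.0, 0.0]
contact_force: [0.8, -0.9, -0.3]
opening: 0.0288
grasp_force: 0.0
```

{"op": "drive_tool", "data": {
  "rows": [
    [0.1,[0,0,0],[0,0,0]],
    [0.1,[0,0,0],[0,0,0]],
    [0.1,[0,0,0.02],[0,0,0]],
    [0.1,[0,0,0.05],[0,0,0]],
    [0.1,[0,0,0.05],[0,0,0]],
    [0.1,[0,0,0],[0,0,0]]
  ]
}}

```text
time_s: 14.82
tcp_pos: [0.4565, 0.3553, 0.1307]
tcp_rot: [-0.135, 0.991, 0.003, 0.004]
contact_force: [-0.1, -0.4, -0.6]
opening: 0.0214
grasp_force: 20.0
```

{"op": "drive_tool", "data": {
  "rows": [
    [0.1,[0.032,-0.047,0],[0,0,-8.5]],
    [0.1,[0.032,-0.047,0],[0,0,-8.5]],
    [0.1,[0.032,-0.047,0],[0,0,-8.5]],
    [0.1,[0.032,-0.047,0],[0,0,-8.8]],
    [0.1,[0.032,-0.048,0],[0,0,0]],
    [0.1,[0,0,-0.03],[0,0,0]],
    [0.1,[0,0,-0.01],[0,0,0]],
    [0.1,[0,0,0],[0,0,0]]
  ]
}}

```text
time_s: 15.82
tcp_pos: [0.6135, 0.1172, 0.0847]
tcp_rot: [0.163, 0.987, -0.001, -0.001]
contact_force: [0.7, -0.2, -0.4]
opening: 0.022
grasp_force: 20.0
```

{"op": "drive_tool", "data": {
  "rows": [
    [0.1,[0.002,0,-0.02],[0,0,0]],
    [0.1,[0,0,-0.013],[0,0,0]],
    [0.1,[0,0,-0.006],[0,0,0]],
    [0.1,[0,0,0],[0,0,0]]
  ]
}}

```text
time_s: 16.32
tcp_pos: [0.6164, 0.1174, 0.047]
tcp_rot: [0.163, 0.987, -0.0, -0.0]
contact_force: [-0.8, -0.3, -1.2]
opening: 0.0219
grasp_force: 20.0
```

Run:
```python
from h import *
p,d=viewer.camera("side"); cv2.imwrite("pics/s1.png",cv2.resize(p[150:290,290:470,::-1],None,fx=4,fy=4)); s=env.observe(); print(s['tcp_pos'],s['contact_force'])
```

```text
[0.61676184 0.11744941 0.04750277] [-0.8413312   0.74342714  1.36094185]
```

View pics/s1.png

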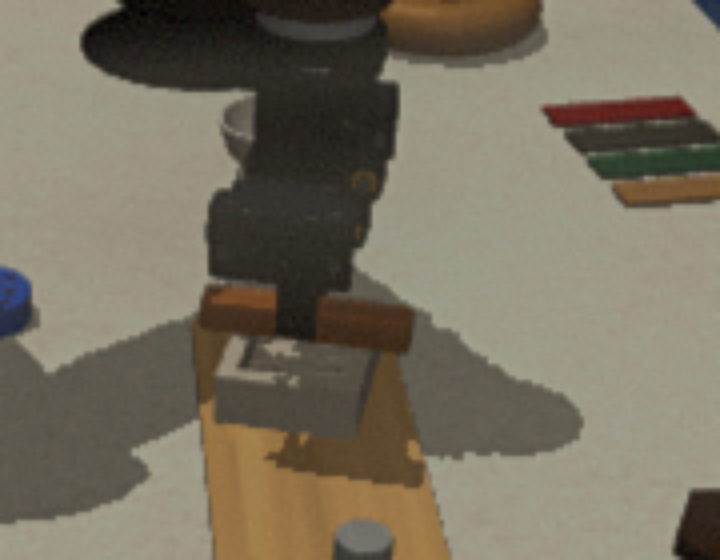

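The bar spans the mould evenly at about (305,315) in the crop, just above the rim. Lowering onto it and releasing.

{"op": "drive_tool", "data": {
  "rows": [
    [0.1,[-0.001,0,-0.0015],[0,0,0]],
    [0.1,[0,0,-0.001],[0,0,0]],
    [0.1,[0,0,0],[0,0,0]]
  ]
}}

```text
time_s: 16.75
tcp_pos: [0.6156, 0.1171, 0.0447]
tcp_rot: [0.163, 0.987, 0.0, 0.0]
contact_force: [-0.4, -0.2, 0.5]
opening: 0.0214
grasp_force: 20.0
```

{"op": "drive_tool", "data": {
  "rows": [
    [0.1,[0,0,-0.0007],[0,0,0]],
    [0.5,[0,0,0],[0,0,0]],
    [0.5,[0,0,0],[0,0,0]],
    [0.5,[0,0,0.03],[0,0,0]],
    [0.5,[0,0,0.05],[0,0,0]],
    [0.8,[0,-0.02,0.055],[0,0,9]],
    [0.8,[-0.015,-0.055,0.02],[0,0,10]],
    [1,[-0.015,-0.058,0],[0,0,10]]
  ]
}}

```text
time_s: 17.75
tcp_pos: [0.5864, -0.0165, 0.2015]
tcp_rot: [-0.093, 0.996, 0.0, 0.003]
contact_force: [0.3, -0.6, -0.1]
opening: 0.0657
grasp_force: 0.0
```

{"op": "drive_tool", "data": {
  "rows": [
    [1,[-0.015,-0.058,0.01],[0,0,10]],
    [1,[-0.015,-0.058,0.01],[0,0,10]],
    [1,[-0.02,-0.055,0.01],[0,0,10]],
    [1,[-0.02,-0.04,0],[0,0,10]],
    [1,[-0.02,-0.02,0],[0,0,10]],
    [1,[0,0,0],[0,0,10]],
    [1,[0,0,0],[0,0,10]],
    [1,[0,0,0],[0,0,9.8]]
  ]
}}

```text
time_s: 18.75
tcp_pos: [0.4955, -0.2466, 0.2288]
tcp_rot: [0.709, -0.706, -0.0, -0.0]
contact_force: [0.9, -0.1, -0.4]
opening: 0.0873
grasp_force: 0.0
```

Run:
```python
from h import *
shot("w6"); s=env.observe(); print(s['tcp_pos'],s['tcp_rot'],s['opening'],s['time_s'])
c,p,d=load("w6")
def rep(k,t): n,zz,r,ci=t; print(k,n,round(zz,4),np.round(r[0]),np.round(r[1]),round(r[2],1),np.round(ci[0],1),round(ci[1],1))
rep("jar",top(c,d,.466,-.33,.06,.084))
for n in("scene","side"):
    p,d=viewer.camera(n); np.savez(n+"2.npz",p=p,d=d); rep(n+" bar",top(cam(n),d,.616,.117,.09,.058,vmax=480)); rep(n+" mould",top(cam(n),d,.616,.117,.09,.038,vmax=480))
cv2.imwrite("pics/s2.png",cv2.resize(p[150:290,290:470,::-1],None,fx=4,fy=4))
```

```text
[ 0.49555733 -0.24648845  0.22880094] [ 7.09932006e-01 -7.04270219e-01  3.97032189e-05 -6.49950434e-05] 0.08694775894516325 18.8
jar 3754 0.0853 [ 460. -336.] [51. 51.] 0.3 [ 460.2 -336.2] 26.0
scene bar 365 0.0573 [624. 112.] [ 23. 124.] 71.2 [622.6 107.9] 62.1
scene mould 264 0.0373 [612.  83.] [45. 87.] 71.2 [611.2  82.2] 45.6
side bar 183 0.0587 [647. 103.] [36. 58.] 71.4 [646.6 104.4] 31.5
side mould 162 0.0392 [637.  79.] [65. 56.] 70.1 [638.3  80.5] 39.4
```

View pics/s2.png

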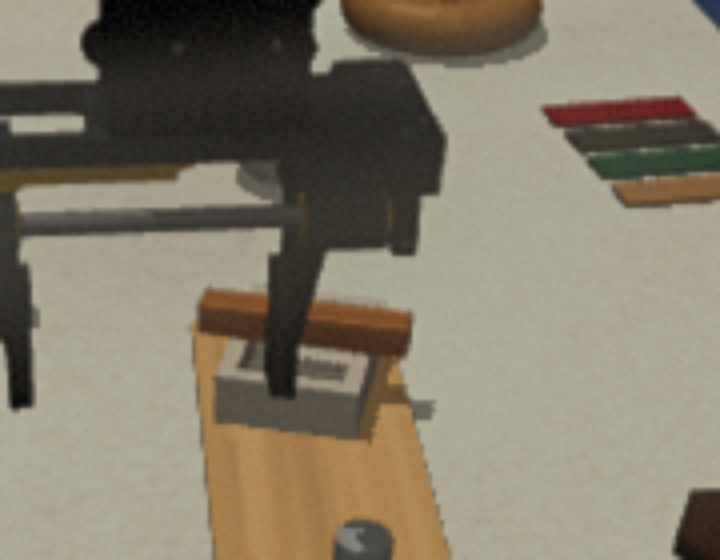

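View pics/w6.png

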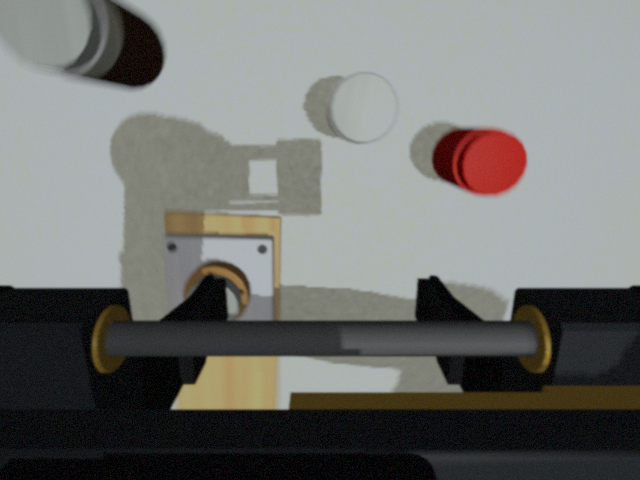

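The bar is placed correctly: its scene-view yaw and centre match the mould's to within a few mm. The jar's lid is at (364,107) in the wrist view, i.e. (0.460, -0.336). Picking it up.

{"op": "drive_tool", "data": {
  "rows": [
    [1,[-0.018,-0.045,-0.03],[0,0,0]],
    [1,[-0.018,-0.045,-0.03],[0,0,0]],
    [1,[0,0,-0.05],[0,0,0]],
    [1,[0,0,0],[0,0,0]]
  ]
}}

```text
time_s: 19.4
tcp_pos: [0.4566, -0.3356, 0.1152]
tcp_rot: [-0.705, 0.709, 0.004, -0.002]
contact_force: [0.5, -0.3, 1.0]
opening: 0.0869
grasp_force: 0.0
```

{"op": "drive_tool", "data": {
  "rows": [
    [1,[0.002,0,-0.04],[0,0,0]],
    [1,[0,0,-0.03],[0,0,0]],
    [1,[0,0,-0.015],[0,0,0]],
    [1,[0,0,0],[0,0,0]],
    [0.4,[0,0,0],[0,0,0]],
    [0.4,[0,0,0],[0,0,0]],
    [0.4,[0,0,0],[0,0,0]],
    [0.4,[0,0,0],[0,0,0]]
  ],
  "squeeze": 25
}}

```text
time_s: 20.4
tcp_pos: [0.4619, -0.3365, 0.0342]
tcp_rot: [-0.707, 0.708, -0.0, 0.0]
contact_force: [0.6, 1.6, 1.9]
opening: 0.0558
grasp_force: 25.1
```

{"op": "drive_tool", "data": {
  "rows": [
    [0.4,[0,0,0.03],[0,0,0]],
    [0.4,[0,0,0.055],[0,0,0]],
    [0.4,[0,0.02,0.055],[0,0,0]],
    [0.4,[0.01,0.055,0],[0,0,0]],
    [0.4,[0.02,0.055,0],[0,0,0]],
    [0.4,[0.025,0.055,0],[0,0,0]],
    [0.4,[0.03,0.053,0],[0,0,0]],
    [0.4,[0.03,0.05,0],[0,0,0]]
  ]
}}

```text
time_s: 21.4
tcp_pos: [0.5766, -0.0464, 0.1733]
tcp_rot: [-0.707, 0.707, 0.001, -0.0]
contact_force: [0.5, -0.8, -1.5]
opening: 0.0553
grasp_force: 25.0
```

{"op": "drive_tool", "data": {
  "rows": [
    [0.4,[0.03,0.025,0],[0,0,0]],
    [0.4,[0,0,-0.04],[0,0,0]],
    [0.4,[0,0,-0.04],[0,0,0]],
    [0.4,[0,0,-0.02],[0,0,0]],
    [0.4,[0,0,0],[0,0,0]]
  ]
}}

```text
time_s: 22.02
tcp_pos: [0.6046, -0.0237, 0.0712]
tcp_rot: [-0.707, 0.708, 0.002, -0.003]
contact_force: [0.1, 0.2, -2.6]
opening: 0.0558
grasp_force: 25.0
```

{"op": "drive_tool", "data": {
  "rows": [
    [0.4,[0.002,0.001,-0.015],[0,0,0]],
    [0.4,[0,0,-0.01],[0,0,0]],
    [0.4,[0,0,-0.004],[0,0,0]],
    [0.4,[0,0,-0.001],[0,0,0]],
    [0.4,[0,0,0],[0,0,0]]
  ]
}}

```text
time_s: 22.65
tcp_pos: [0.6089, -0.0224, 0.0441]
tcp_rot: [-0.707, 0.707, -0.0, 0.0]
contact_force: [0.2, -0.8, -3.2]
opening: 0.0557
grasp_force: 25.0
```

{"op": "drive_tool", "data": {
  "rows": [
    [0.4,[-0.001,0,-0.001],[0,0,0]],
    [0.4,[0,0,-0.001],[0,0,0]],
    [0.4,[0,0,0],[0,0,0]]
  ]
}}

```text
time_s: 23.02
tcp_pos: [0.6077, -0.0224, 0.0422]
tcp_rot: [-0.707, 0.707, -0.0, 0.0]
contact_force: [-0.8, 0.4, 0.6]
opening: 0.0554
grasp_force: 25.0
```

{"op": "drive_tool", "data": {
  "rows": [
    [0.95,[0,0,-0.0003],[0,0,0]],
    [0.95,[0,0,0],[0,0,0]],
    [0.95,[0,0,0],[0,0,0]],
    [0.95,[0,0,0.04],[0,0,0]],
    [0.95,[0,0,0.055],[0,0,0]],
    [0.95,[-0.01,0.01,0.055],[0,0,0]],
    [0.95,[-0.03,0.03,0.04],[0,0,0]],
    [0.95,[-0.03,0.04,0.03],[0,0,0]]
  ]
}}

```text
time_s: 24.02
tcp_pos: [0.5374, 0.0579, 0.2637]
tcp_rot: [-0.706, 0.708, -0.001, 0.001]
contact_force: [1.0, 1.1, -0.3]
opening: 0.0828
grasp_force: 0.0
```

{"op": "drive_tool", "data": {
  "rows": [
    [0.95,[-0.02,0.05,0.03],[0,0,0]],
    [0.95,[-0.02,0.05,0.03],[0,0,0]],
    [0.95,[0,0.05,0],[0,0,0]],
    [0.95,[0,0,0],[0,0,0]],
    [0.95,[0,0,0],[0,0,0]]
  ]
}}

```text
time_s: 24.65
tcp_pos: [0.4975, 0.2075, 0.3212]
tcp_rot: [-0.707, 0.707, -0.0, -0.0]
contact_force: [-0.2, 0.1, -0.4]
opening: 0.083
grasp_force: 0.0
```

Run:
```python
from h import *
shot("w7"); s=env.observe(); print(s['tcp_pos'],s['opening'],s['time_s'])
c,p,d=load("w7")
def rep(k,t): n,zz,r,ci=t; print(k,n,round(zz,4),np.round(r[0]),np.round(r[1]),round(r[2],1),np.round(ci[0],1),round(ci[1],1))
for k,a in dict(jar=(.607,-.022,.06,.092),bar=(.616,.117,.09,.058)).items(): rep(k,top(c,d,*a))
q,_=viewer.camera("side"); cv2.imwrite("pics/f.png",np.hstack([p,q])[::1,:,::-1][:, :][::1]) if 0 else cv2.imwrite("pics/f.png",cv2.resize(np.vstack([p[:285],q[130:]])[:,:,::-1],None,fx=.94,fy=.94))
```

```text
[0.49758985 0.20696081 0.32128719] 0.08240591155089834 24.7
  return _methods._mean(a, axis=axis, dtype=dtype,
  ret = ret.dtype.type(ret / rcount)
Traceback (most recent call last):
  File "h.py", line 28, in top
    n,l,st,_=cv2.connectedComponentsWithStats(m.astype(np.uint8)); k=1+st[1:,4].argmax(); m=(l==k)
                                                                       ~~~~~~~~~~~~~~~^^
ValueError: attempt to get argmax of an empty sequence
```

Run:
```python
from h import *
def rep(k,t): n,zz,r,ci=t; print(k,n,round(zz,4),np.round(r[0]),np.round(r[1]),round(r[2],1),np.round(ci[0],1),round(ci[1],1))
c,p,d=load("w7"); rep("bar",top(c,d,.616,.117,.09,.058))
q,e=viewer.camera("side"); rep("jar side",top(cam("side"),e,.607,-.022,.06,.092,vmax=480))
o,f=viewer.camera("scene"); rep("jar scene",top(cam("scene"),f,.607,-.022,.06,.092,vmax=480))
cv2.imwrite("pics/f.png",np.vstack([o[180:380],q[130:380]])[:,:,::-1])
```

```text
bar 2489 0.0592 [616. 115.] [ 22. 120.] 71.3 [615.7 114.7] 60.7
jar side 335 0.0929 [606. -24.] [63. 50.] 79.3 [607.2 -24.3] 31.6
jar scene 327 0.0913 [612. -23.] [49. 56.] 67.5 [611.9 -24.4] 28.4
```

View pics/f.png

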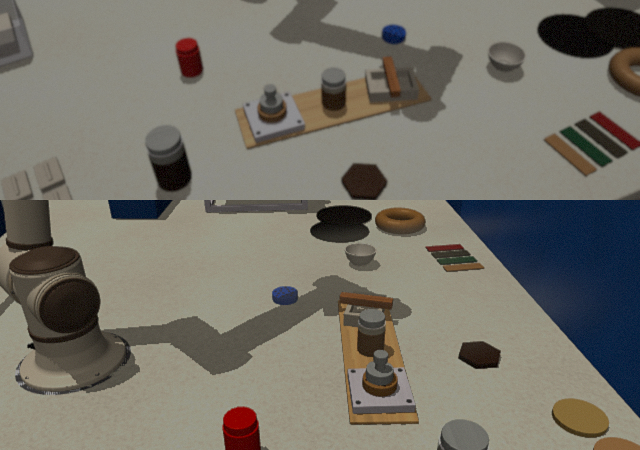

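All parts are in place and upright. The bar is within 2 mm of the mould's centre and square to it, the jar is at the board's middle, and the bowl and tall jar haven't moved. Handing in.

```bash
python3 -c "
from workcell import env
print(env.job_done())"
```

```text
the job is handed in; nothing more can be done
None
```

I handed the job in at about 25 s of the 96 s allowed: the disc and weight are stacked on the plate's middle, the bar lies square across the mould, and the short jar stands midway between them, each within a few millimetres by my measurements; the hand-in returned no verdict.

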